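# Stand each ink bottle in its own drip tray from the latched tray case

## Robot

A 7-joint arm with a two-finger parallel gripper is mounted at the origin on a cart in front of the work surface, level with it; the furniture and walls round the work are solid. World frame = base frame: x ahead of the robot, y to its left, z up, the work surface at z = 0. Lengths are in mm, angles in rad, forces in N, time in s.
With the tool pointing down it reaches from about 400 to 875 mm from the base axis. Payload 19.3 kg.
Tool frame: the origin (TCP) lies midway between the tips of the shut fingers; the grasp point (between the pads) lies 19 mm behind it; z points along the fingers, y is the line along which they close (so a half turn about z gives the same grasp; the last joint's range is limited). The gripper opens to 85 mm and grips with 20 to 120 N. Pads are 22 mm wide; open, the fingers measure 114 mm over their backs; the gripper's body (76 mm by 85 mm) begins 54 mm behind the grasp point. The pads swing forward as they close: fully open they stand 13 mm farther back than shut.
Start: joints at [1.142, 0.521, -0.036, 1.599, 0.021, 1.021, -0.113], TCP at [219.441, -585.201, 231.291] pointing down, gripper open.
Joint ranges: [-2.91, 2.91], [-0.3, 2.13], [-1.5, 1.42], [0.17, 2.43], [-1.26, 4.41], [0.16, 1.93], [-2.52, 2.52]. Speed limits (rad/s): [1.89, 1.89, 2.39, 2.39, 3.01, 3.01, 3.01].

## Interface

Orientations are given as a unit quaternion [x, y, z, w].
In Python, from bench import sensors, snapshot, camera_params, ctrl gives the robot as it stands.
- The arm moves only by the tool step_arm, never from a script. Its argument "deltas" is text: rows parted by semicolons, each of 7 numbers parted by spaces: the shift along the world's x, y, z in cm, then the turn, a rotation vector about the world's x, y, z in rad, then the finger opening in cm, from 0 to 8.54. A call has 1 to 20 rows; each row is the pose to reach, as a shift and turn from the pose commanded when the call began; what a row does not reach only later rows make up. A row lasts 1/8 s, in which the tool goes at most 62.5 mm and 10.7 degrees, less where a joint would pass 70% of its speed; a pose out of reach is approached as far as the arm can. A call with a gripper value outside its range is refused whole. The fingers move at their own pace and stop on an object; "force" is the grip in N (left out, the last holds). Time passes only in rows, so rows that repeat a pose let the fingers close. It gives the time, the measured TCP pose, the force, the opening and the grip force at its end, in the units of the state.
- sensors.sense(): the state, without advancing time (a new reading comes with each control period).
- snapshot(name): name is "scene" or "top"; returns the picture (480x640x3 uint8, blue, green, red); there is no depth.
- camera_params(name): a dict with "mtx" (3x3 intrinsics, pixels), "origin" and "orientation" of the camera in the world. Camera axes: x right, y down, z forward; pixel columns grow to the right and rows downward; lengths in mm; the calibration is good to about 2 mm. A picture is of the moment at which its call begins. camera_params takes no time and is no camera call.
- ctrl.finish_job(): hands the job in; it is judged then, once.
The state is a dict: "t": time; "q": joint angles; "joint_velocities": joint speeds; "tau": joint torques, N m; "tcp_pos": TCP position; "eef_rot": TCP orientation; "contact_force": force on the tool from outside, world axes, zero at the start; "ft_torque": the same for the moment, N m; "gripper_width": opening from 0.0 (shut) to 1.0 (fully open); "gripper_force": force on a finger pad.
Only numpy, scipy, OpenCV 4.12 (cv2) and the standard library are available. Lean on these libraries where they do the work, as an engineer would, in place of code of your own. Each camera call takes 0.05 s, during which the arm holds its last target. There are 200 camera calls.

## Task

Give every ink bottle on the table its own drip tray: release the case's lid with its quarter-turn knob, put the lid down on the table, lift out as many trays as there are bottles, one at a time off the top of the nested stack without pulling the next one up, stand each tray flat on the table beside the case and set one bottle upright on its floor. Leave the trays that are not needed nested in the case, and close the case again with the lid seated and the knob latched; do not tip a bottle over, and leave the tape roll and the turps bottle alone.

Things in the scene. Friction and masses are not known exactly. Their poses are not given: they have to be found in the camera images.
- tray_case: fixed open-topped wooden case, 128 mm along its x, 142 along its y, 87 high; walls 6 thick (inside 116 x 130), floor 6; the y walls are cut down to 60 in the middle (91 wide finger notches). Origin: centre of its underside, on the table. Steel keepers under the rim jut 9 mm in from the x walls. The 4 nested trays stand in the middle, long sides along x, rims 30, 44, 58 and 72 mm above the table; 32 mm free beside it on either y side
- lid_rest (a point): loose wooden lid of the case, 128 x 142 x 6 mm, 0.32 kg with knob. Point: middle of its underside, 87 mm above the table when on the case (x, y along the case's x, y; either way round), 16 mm when it stands on the table on its two rails. These, 16 deep and 109 long under the y edges, fit inside the case with about 3 mm play each way. Lifts straight off once unlatched
- knob_grip (a point): middle of the grip bar of the brass latch knob, upright on the middle of the lid: 38 mm long (along this point's x axis), 12 thick, 24 high; its top is 35 mm and its foot 11 mm above the underside of the lid (5 mm above the lid's upper face)
- latch (a joint): quarter-turn latch knob: 0 = latched (grip bar, and the 110 mm cross bar under the lid, lie along the lid's x, bar ends under the keepers), 1.57 = released (along the lid's y). Grows clockwise seen from above; stops at both ends; stiff (0.05 N m), stays where it is left. Starts at 0 to 0.15
- tray_1_mid (a point): steel drip tray, no. 1 from the top of the stack: 92 mm along its y, 66 along its x, 24 high, 90 g; walls 3 thick, floor 2.5, flat inside 78 x 52. Point: its centre, 12 mm up; z up. Upper 14 mm: upright collar of full size; below it the body sinks 10 mm into the next tray (1.5 mm play). Collars stand on one another, flush, every 14 mm: a grip deeper than 14 mm below the rim takes two
- tray_2_mid (a point): steel drip tray, no. 2 from the top of the stack: 92 mm along its y, 66 along its x, 24 high, 90 g; walls 3 thick, floor 2.5, flat inside 78 x 52. Point: its centre, 12 mm up; z up. Upper 14 mm: upright collar of full size; below it the body sinks 10 mm into the next tray (1.5 mm play). Collars stand on one another, flush, every 14 mm: a grip deeper than 14 mm below the rim takes two
- tray_3_mid (a point): steel drip tray, no. 3 from the top of the stack: 92 mm along its y, 66 along its x, 24 high, 90 g; walls 3 thick, floor 2.5, flat inside 78 x 52. Point: its centre, 12 mm up; z up. Upper 14 mm: upright collar of full size; below it the body sinks 10 mm into the next tray (1.5 mm play). Collars stand on one another, flush, every 14 mm: a grip deeper than 14 mm below the rim takes two
- tray_4_mid (a point): steel drip tray, no. 4 from the top of the stack: 92 mm along its y, 66 along its x, 24 high, 90 g; walls 3 thick, floor 2.5, flat inside 78 x 52. Point: its centre, 12 mm up; z up. Upper 14 mm: upright collar of full size; below it the body sinks 10 mm into the next tray (1.5 mm play). Collars stand on one another, flush, every 14 mm: a grip deeper than 14 mm below the rim takes two
- ink_1_mid (a point): round glass ink bottle with a screw cap that does not come off, 43 mm wide, 60 mm tall over all; body of full width up to about 36 mm above its underside, then the cap, 26 mm in diameter, from 43 mm up to the top; 85 g. May be absent (None). The point is at its centre, 30 mm above its underside; z up
- ink_5_mid (a point): round glass ink bottle with a screw cap that does not come off, 43 mm wide, 60 mm tall over all; body of full width up to about 36 mm above its underside, then the cap, 26 mm in diameter, from 43 mm up to the top; 85 g. May be absent (None). The point is at its centre, 30 mm above its underside; z up
- ink_6_mid (a point): round glass ink bottle with a screw cap that does not come off, 43 mm wide, 60 mm tall over all; body of full width up to about 36 mm above its underside, then the cap, 26 mm in diameter, from 43 mm up to the top; 85 g. May be absent (None). The point is at its centre, 30 mm above its underside; z up
- ink_3_mid (a point): square glass ink bottle with a screw cap that does not come off, 44 mm wide, 57 mm tall over all; body of full width up to about 40 mm above its underside, then the cap, 26 mm in diameter, from 40 mm up to the top; 85 g. May be absent (None). The point is at its centre, 28.5 mm above its underside; z up
- nib_chest: fixed small chest of drawers at the left of the table, about 250 mm deep (x), 181 wide (y), 145 high, a drawer standing 35 mm out at its front; origin at the centre of its underside. The bare strip of table between it and the case, in front of the cutting mat (x about 0.41 to 0.60), is free but for the ink bottles
- tape_roll: bystander: roll of brown tape lying flat on the cutting mat (2.8 mm thick, behind the work), 90 mm across, 48 mm high; origin at the centre of its underside
- turps_bottle: bystander: square glass bottle of turpentine with a screw cap, standing upright on the cutting mat, 64 mm across, 175 mm tall; origin at the centre of its underside
Things that resemble listed ones, but are neither listed nor needed, are in the scene too. What is shaped like the part that bears ink_1_mid but purple or turquoise is not meant.

How it is judged:
By the outcome, as a careful person would: the job done as asked, in the order asked, and still so for the second after the job is handed in, with the robot touching nothing.
Of ink_1, ink_5, ink_6, ink_3 only 2 to 3 are there at a start; the rules pass over those that are not, and their reading is None.
At some moment in a run one of lid may be knocked a few centimetres aside while the robot is not near it.
It also fails if it takes over 210 s, if anything falls off the work surface, if the arm or the gripper's body presses on something with over 40 N, if the wrist force passes 120 N, or if a joint passes its speed limit or range.

## Working session

There is one attempt and no reset: what is moved stays moved. The work goes in short steps, Python scripts to look and compute and a tool call to move; the robot and the scene stay as the last step left them, time stands still between calls to the robot, and variables do not carry over. Pictures are saved under pics/ and viewed, at most 14 in all, crops included, and the job is handed in when it is done.

Besides the shell and the picture viewer there is one more tool, called after "Call:" by a JSON object that holds its "fn" and its "kwargs". step_arm: Moves the arm, as the interface text tells. Its arguments: {"type":"object","properties":{"deltas":{"type":"string"},"force":{"type":"number"}},"required":["deltas"]}

```bash
mkdir -p pics
python3 - <<'E'
from bench import sensors, snapshot, camera_params, ctrl
import cv2
for n in("scene","top"):
    im=snapshot(n); cv2.imwrite(f"pics/{n}0.png",im)
    p=camera_params(n); print(n,p)
print(sensors.sense())
E
```

```text
scene {'mtx': array([[458.52175735,   0.        , 320.44067207],
       [  0.        , 458.52175735, 235.15883316],
       [  0.        ,   0.        ,   1.        ]]), 'origin': array([-146.70314736,  459.82842058,  731.77073252]), 'orientation': array([-0.45326026,  0.7664469 , -0.38845628,  0.23709914])}
top {'mtx': array([[449.00774051,   0.        , 314.17651172],
       [  0.        , 449.00774051, 242.88958392],
       [  0.        ,   0.        ,   1.        ]]), 'origin': array([ 410.21635982,   47.97887305, 1343.16328843]), 'orientation': array([ 0.70678246, -0.70331666,  0.04704449, -0.05992531])}
{'t': 0.1, 'q': array([ 1.14178384,  0.52194774, -0.03632139,  1.59994312,  0.02118834,
        1.02110488, -0.11280612]), 'joint_velocities': array([ 0.00233013, -0.00085999, -0.00040467, -0.00061214,  0.00265389,
       -0.00030696,  0.0008764 ]), 'tau': array([ 4.38021889e-03, -9.28480911e+01,  1.98451862e+00, -3.70527148e+01,
        1.80911383e-02,  5.45680930e-03, -5.49757624e-05]), 'tcp_pos': array([ 219.33878842, -584.9264887 ,  230.79032681]), 'eef_rot': array([ 9.83952241e-01,  1.78431297e-01, -1.22396722e-04, -4.94359577e-04]), 'contact_force': array([ 0.15075449, -0.16582872,  0.45963117]), 'ft_torque': array([ 0.01732513,  0.02311906, -0.03785085]), 'gripper_force': 0.0, 'gripper_width': 1.005384164608087}
```

View pics/scene0.png

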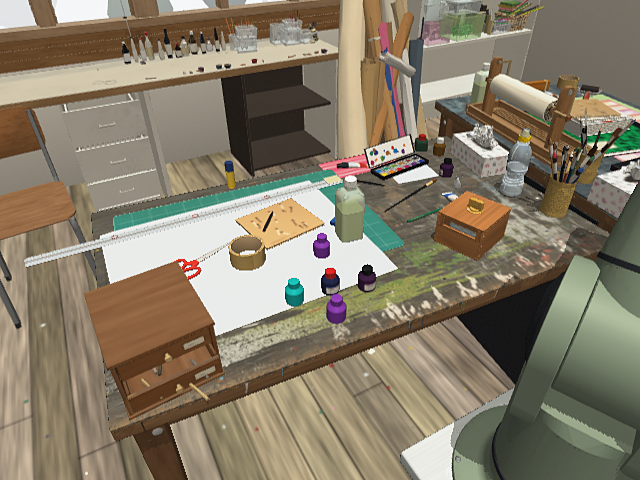

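View pics/top0.png

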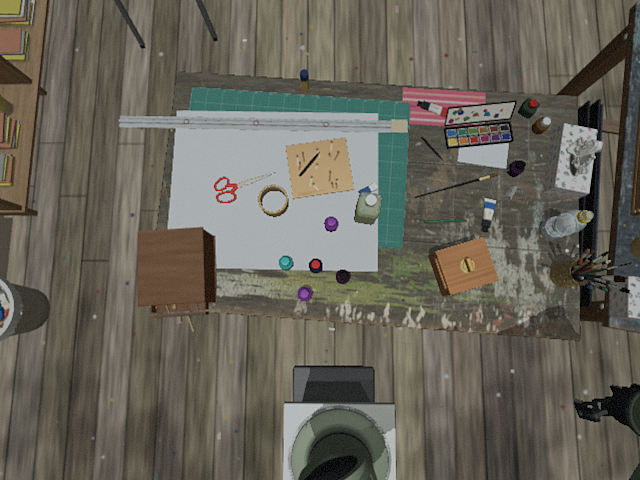

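```bash
cat > h.py <<'E'
import numpy as np, cv2
from bench import sensors, snapshot, camera_params, ctrl
from scipy.spatial.transform import Rotation as R
def ray(n,uv):
    p=camera_params(n); d=np.linalg.inv(p["mtx"])@[uv[0],uv[1],1]
    return np.array(p["origin"]),R.from_quat(p["orientation"]).as_matrix()@d
def at(n,uv,z):
    o,d=ray(n,uv); return (o+d*(z-o[2])/d[2]).round(1)
def proj(n,P):
    p=camera_params(n); c=(np.atleast_2d(P)-p["origin"])@R.from_quat(p["orientation"]).as_matrix()
    c=c@p["mtx"].T; return c[:,:2]/c[:,2:]
def crop(im,x,y,w,h,s):
    return cv2.resize(im[y:y+h,x:x+w],None,fx=s,fy=s,interpolation=cv2.INTER_CUBIC)
E
python3 - <<'E'
from h import *
s=cv2.imread("pics/scene0.png");t=cv2.imread("pics/top0.png")
a=crop(s,275,225,100,100,4);b=crop(s,425,180,100,75,4);b=cv2.copyMakeBorder(b,0,0,0,0,0)
c=crop(t,270,210,100,100,3)
d=crop(t,420,225,100,75,4)
e=crop(s,410,125,50,60,3)
img=np.zeros((600,800,3),np.uint8)
img[:300,:400]=b; img[300:,:400]=d; img[:300,400:700]=crop(s,275,230,100,100,3); img[300:,400:700]=c; img[:,700:]=0
img[:180,700:800]=crop(s,410,130,50,60,3)[:180,:100]
img[200:420,700:800]=crop(t,500,90,33,73,3)[:220,:100][:219][:,:99].shape and cv2.resize(t[90:180,500:540],(100,220))
cv2.imwrite("pics/c1.png",img)
E
```

```text
(no output)
```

View pics/c1.png

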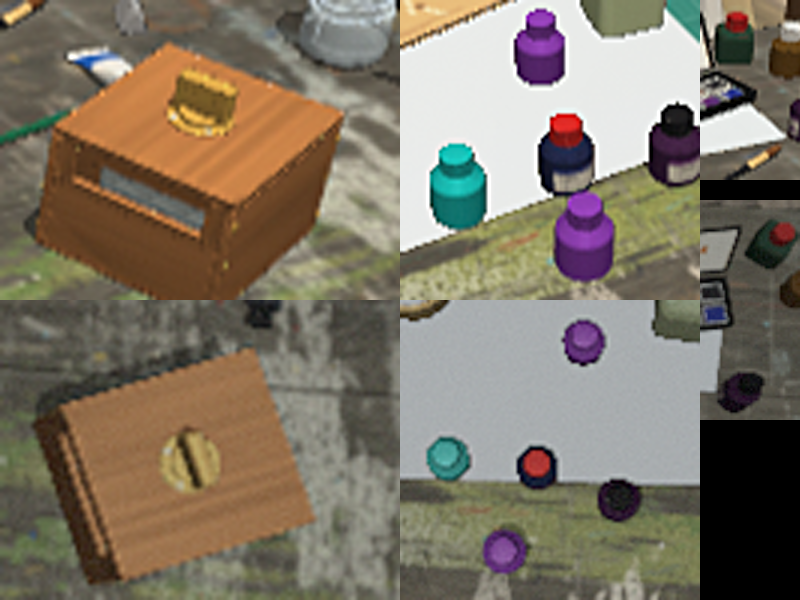

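Run:
```python
from h import *
from scipy.optimize import least_squares
f=lambda X,Y,s,ox,oy:((X+.5)/s-.5+ox,(Y+.5)/s-.5+oy)
top=[f(*c,4,420,225) for c in[(250,48),(60,108),(122,278),(313,220)]]  # lid corners ++? 
sc=[f(*c,4,425,180) for c in[(343,113),(168,43),(55,125),(232,205)]]
for c in top: print("top",at("top",c,93))
for c in sc: print("scene",at("scene",c,93))
def corners(p):
    x,y,a=p; r=np.array([[np.cos(a),-np.sin(a)],[np.sin(a),np.cos(a)]])
    return [np.r_[r@[sx*64,sy*71]+[x,y],93] for sx,sy in((1,-1),(1,1),(-1,1),(-1,-1))]
T=np.array(top)
for n,C in(("top",T),("scene",np.array([sc[i] for i in (0,1,2,3)]))):
    for k in range(4):
        r=least_squares(lambda p:(proj(n,corners(p))-np.roll(C,k,0)).ravel(),[480,-320,.36])
        if r.cost<80: print(n,k,r.x.round(3),r.cost)
print("knob ends",at("top",f(185,432-300,4,420,225),122),at("top",f(202,486-300,4,420,225),122))
# bottles: cap top z=60 in top picture; scene cap tops
for nm,t,s in(("red",(316,265.5),(330,271)),("blk",(343,276.5),(367,268.5)),("purA",(305,293),None),("tur",(286,262),None),("purB",(331,223.5),None)):
    print(nm,at("top",t,58), at("scene",s,60) if s else "")
print("table R",at("top",(580,338),0),"frontL",at("top",(220,312),0),"front at 400",at("top",(400,327),0),"cup",at("top",(553,272),0),"turps base",at("top",(368,218),0),"chest",at("top",(217,310),145),at("top",(217,232),145),"tube",at("top",(488,232),0))
```

```text
top [ 620.4 -399.5   93. ]
top [ 577.4 -265.5   93. ]
top [ 459.5 -303.9   93. ]
top [ 500.1 -436.7   93. ]
scene [ 499.5 -437.5   93. ]
scene [ 621.3 -402.5   93. ]
scene [ 579. -268.   93.]
scene [ 458.7 -301.7   93. ]
top 0 [ 5.39428e+02 -3.51390e+02  3.05000e-01] 1.0505097334804117
top 1 [ 539.594 -351.311   -1.27 ] 28.125989790095925
top 2 [ 539.428 -351.39     3.447] 1.0505097334801046
top 3 [ 539.594 -351.311    1.871] 28.125989790094497
scene 0 [ 540.753 -352.332   -1.336] 20.148151665884964
scene 1 [ 539.823 -352.567    3.431] 0.8214344054852304
scene 2 [ 540.753 -352.332    1.806] 20.148151665866497
scene 3 [ 5.39823e+02 -3.52567e+02  2.90000e-01] 0.8214344054809873
knob ends [ 557.4 -342.3  122. ] [ 520.7 -352.1  122. ]
red [540.6  66.4  58. ] [542.   70.4  60. ]
blk [509.3 -11.   58. ] [508.6  -7.1  60. ]
purA [461.8  97.3  58. ] 
tur [550.3 152.9  58. ] 
purB [663.6  23.4  58. ] 
table R [ 338.7 -700.1    0. ] frontL [406.7 351.4   0. ] front at 400 [ 366.5 -180.1    0. ] cup [ 530.2 -636.5    0. ] turps base [692.4 -90.3   0. ] chest [412.2 326.8 145. ] [622. 335. 145.] tube [ 650.2 -451.1    0. ]
```

Call:
{"fn": "step_arm", "kwargs": {"deltas": "6 4 0 0 0 -0.04 5; 12 8.8 0 0 0 -0.08 5; 18 13.2 0 0 0 -0.08 5; 24 17.6 0 0 0 -0.08 5; 29 21.3 0 0 0 -0.08 5; 31.5 23 -1 0 0 -0.08 5; 32 23.5 -4 0 0 -0.08 5; 32 23.5 -7 0 0 -0.08 5; 32 23.5 -7 0 0 -0.08 5; 32 23.5 -7 0 0 -0.08 5", "force": 40}}

```text
t: 1.35
tcp_pos: [539.5, -350.8, 162.4]
eef_rot: [0.99, 0.139, 0.0, 0.0]
contact_force: [-0.0, 0.2, 0.1]
gripper_width: 0.582
gripper_force: 0.0
```

Run:
```python
from h import *
s=sensors.sense();print(s["t"],s["tcp_pos"],R.from_quat(s["eef_rot"]).as_matrix()[:,0],s["q"])
im=np.hstack([crop(snapshot("scene"),425,150,100,120,4),crop(snapshot("top"),420,210,100,120,4)])
cv2.imwrite("pics/c2.png",im)
```

```text
1.35 [ 539.54271808 -350.82064177  162.39868646] [9.61577147e-01 2.74534292e-01 5.60226764e-04] [ 0.534238    0.62437051 -0.07588809  1.60918212  0.05643138  0.90924147
 -0.85471352]
```

View pics/c2.png

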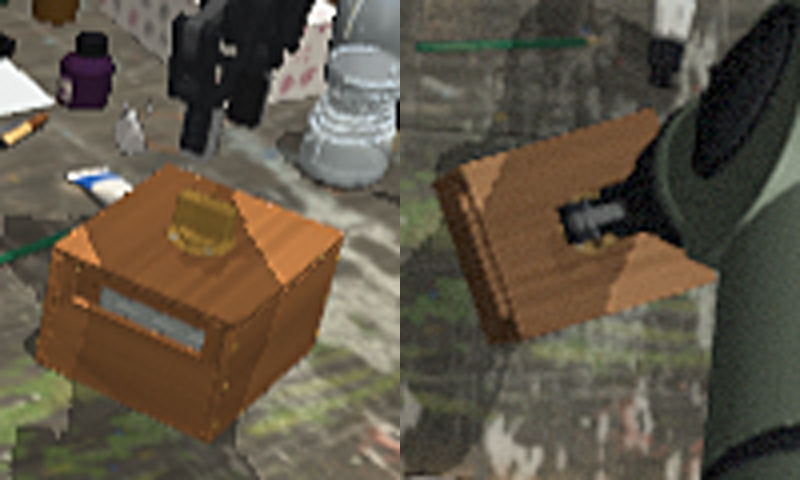

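Call:
{"fn": "step_arm", "kwargs": {"deltas": "0 0 0 0 0 0.18 5; 0 0 0 0 0 0.36 5; 0 0 0 0 0 0.54 5; 0 0 0 0 0 0.72 5; 0 0 0 0 0 0.9 5; 0 0 0 0 0 1.08 5; 0 0 0 0 0 1.26 5; 0 0 0 0 0 1.44 5; 0 0 0 0 0 1.62 5; 0 0 0 0 0 1.8 5; 0 0 0 0 0 1.98 5; 0 0 0 0 0 2.16 5; 0 0 0 0 0 2.34 5; 0 0 0 0 0 2.52 5; 0 0 0 0 0 2.7 5; 0 0 0 0 0 2.88 5; 0 0 0 0 0 3.04 5; 0 0 0 0 0 3.12 5; 0 0 0 0 0 3.12 5; 0 0 0 0 0 3.12 5"}}

```text
t: 3.95
tcp_pos: [539.4, -350.6, 161.8]
eef_rot: [-0.127, 0.992, -0.0, 0.0]
contact_force: [-0.5, 0.0, 0.3]
gripper_width: 0.581
gripper_force: 0.0
```

```bash
cat > st.py <<'E'
from h import *
s=sensors.sense();m=R.from_quat(s["eef_rot"]).as_matrix();print(s["t"],s["tcp_pos"].round(1),"yaw",np.arctan2(m[1,0],m[0,0]).round(3),"q",s["q"].round(2),s["contact_force"].round(1),s["ft_torque"].round(2),s["gripper_width"]*8.54,s["gripper_force"])
E
python3 st.py
```

```text
3.95 [ 539.4 -350.6  161.8] yaw -2.887 q [ 1.    0.76 -0.83  1.58  0.61  1.08  1.83] [-0.5  0.   0.3] [ 0.02 -0.03  0.04] 4.965993933028894 0.0
```

Call:
{"fn": "step_arm", "kwargs": {"deltas": "0 0 -2 0 0 0 5; 0 0 -4 0 0 0 5; 0 0 -5.2 0 0 0 5; 0 0 -6 0 0 0 5; 0 0 -6 0 0 0 5; 0 0 -6 0 0 0 2; 0 0 -6 0 0 0 0.8; 0 0 -6 0 0 0 0.8; 0 0 -6 0 0 0 0.8; 0 0 -6 0 0 0 0.8; 0 0 -6 0 0 0 0.8; 0 0 -6 0 0 0 0.8", "force": 60}}

```text
t: 5.45
tcp_pos: [539.8, -350.4, 102.0]
eef_rot: [-0.128, 0.992, -0.0, 0.0]
contact_force: [-0.6, -0.9, 5.9]
gripper_width: 0.127
gripper_force: 59.2
```

```bash
python3 st.py
```

```text
5.45 [ 539.8 -350.4  102. ] yaw -2.885 q [ 0.98  0.82 -0.79  1.62  0.68  0.99  1.79] [-0.6 -0.9  5.9] [-0.1   0.21  0.03] 1.0830465973321461 59.158183336257935
```

Call:
{"fn": "step_arm", "kwargs": {"deltas": "0 0 0 0 0 -0.15 0.8; 0 0 0 0 0 -0.3 0.8; 0 0 0 0 0 -0.45 0.8; 0 0 0 0 0 -0.6 0.8; 0 0 0 0 0 -0.75 0.8; 0 0 0 0 0 -0.9 0.8; 0 0 0 0 0 -1.05 0.8; 0 0 0 0 0 -1.2 0.8; 0 0 0 0 0 -1.35 0.8; 0 0 0 0 0 -1.45 0.8; 0 0 0 0 0 -1.5 0.8; 0 0 0 0 0 -1.54 0.8; 0 0 0 0 0 -1.54 0.8; 0 0 0 0 0 -1.54 0.8"}}

```text
t: 7.2
tcp_pos: [539.3, -351.2, 102.0]
eef_rot: [0.599, 0.801, -0.001, 0.001]
contact_force: [-2.6, -3.6, 5.8]
gripper_width: 0.127
gripper_force: 59.3
```

```bash
python3 st.py
```

```text
7.2 [ 539.3 -351.2  102. ] yaw 1.858 q [ 0.77  0.73 -0.44  1.63  0.38  0.86  0.46] [-2.6 -3.6  5.8] [-0.76  0.56  0.04] 1.084428175506444 59.28156852722168
```

Call:
{"fn": "step_arm", "kwargs": {"deltas": "0 0 0.5 0 0 0 0.8; 0 0 1 0 0 0 0.8; 0 0 1.5 0 0 0 0.8; 0 0 1.5 0 0 0 0.8"}}

```text
t: 7.7
tcp_pos: [539.7, -350.0, 116.8]
eef_rot: [0.598, 0.801, 0.0, 0.0]
contact_force: [1.0, -0.8, -1.4]
gripper_width: 0.124
gripper_force: 58.7
```

```bash
python3 st.py
```

```text
7.7 [ 539.7 -350.   116.8] yaw 1.859 q [ 0.77  0.71 -0.44  1.63  0.37  0.89  0.47] [ 1.  -0.8 -1.4] [-0.28 -0.1   0.08] 1.060336272941845 58.67495119571686
```

Call:
{"fn": "step_arm", "kwargs": {"deltas": "0 0 2.5 0 0 0 0.8; 0 0 5 0 0 0 0.8; 0.2 -3 5.5 0 0 0 0.8; 0.4 -8 5.5 0 0 0 0.8; 0.6 -13 5.5 0 0 0 0.8; 0.8 -16.7 5 0 0 0 0.8; 0.8 -16.7 2 0 0 0 0.8; 0.8 -16.7 -2 0 0 0 0.8; 0.8 -16.7 -5 0 0 0 0.8; 0.8 -16.7 -7.2 0 0 0 0.8; 0.8 -16.7 -7.8 0 0 0 0.8; 0.8 -16.7 -8.2 0 0 0 0.8; 0.8 -16.7 -8.4 0 0 0 0.8; 0.8 -16.7 -8.5 0 0 0 0.8; 0.8 -16.7 -8.5 0 0 0 0.8"}}

```text
t: 9.57
tcp_pos: [547.6, -517.3, 31.7]
eef_rot: [0.598, 0.801, -0.0, 0.0]
contact_force: [-0.2, 0.7, -3.1]
gripper_width: 0.124
gripper_force: 59.0
```

```bash
python3 st.py
```

```text
9.575 [ 547.6 -517.3   31.7] yaw 1.859 q [ 0.89  0.97 -0.4   1.31  0.41  0.94  0.7 ] [-0.2  0.7 -3.1] [ 0.02 -0.01 -0.  ] 1.0554131197242829 58.9811110496521
```

Call:
{"fn": "step_arm", "kwargs": {"deltas": "0 0 -0.1 0 0 0 0.8; 0 0 -0.2 0 0 0 0.8; 0 0 -0.2 0 0 0 2.5; 0 0 -0.2 0 0 0 4; 0 0 -0.2 0 0 0 4; 0 0 3 0 0 0 4; 0 0 8 0 0 0.1 4; 0 0 13 0 0 0.25 6; 0 2 17 0 0 0.4 8.5; 0 6 17 0 0 0.55 8.5; 0 12 17 0 0 0.7 8.5; -0.8 16.6 17 0 0 0.85 8.5; -0.8 16.6 15 0 0 1 8.5; -0.8 16.6 14 0 0 1.15 8.5; -0.8 16.6 12 0 0 1.3 8.5; -0.8 16.6 12 0 0 1.45 8.5; -0.8 16.6 12 0 0 1.57 8.5; -0.8 16.6 12 0 0 1.57 8.5; -0.8 16.6 12 0 0 1.57 8.5"}}

```text
t: 11.95
tcp_pos: [539.5, -351.2, 151.3]
eef_rot: [-0.142, 0.99, -0.0, 0.0]
contact_force: [-0.5, 0.3, 0.1]
gripper_width: 0.995
gripper_force: 0.0
```

```bash
python3 st.py
python3 - <<'E'
from h import *
im=np.hstack([crop(snapshot("scene"),425,150,100,120,4),crop(snapshot("top"),420,210,100,120,4)])
cv2.imwrite("pics/c3.png",im)
E
```

```text
11.95 [ 539.5 -351.2  151.3] yaw -2.857 q [ 0.99  0.76 -0.81  1.59  0.61  1.06  1.86] [-0.5  0.3  0.1] [-0.02  0.03  0.02] 8.499013645148398 0.0
```

View pics/c3.png

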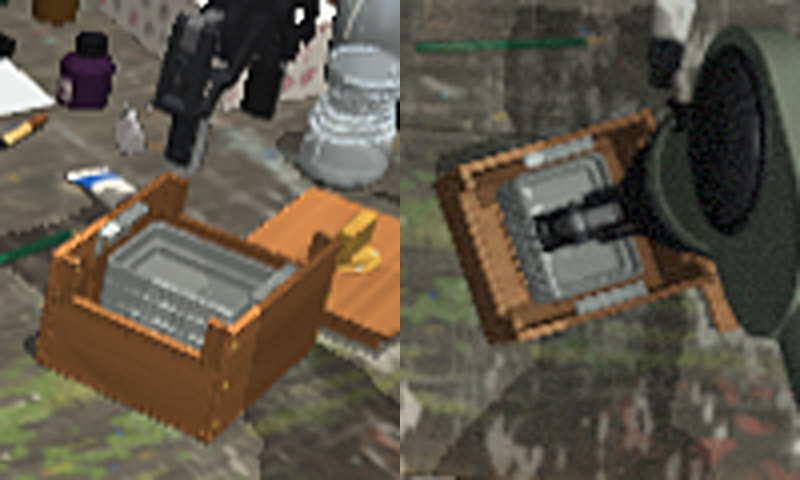

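Call:
{"fn": "step_arm", "kwargs": {"deltas": "0 0 -3 0 0 0 8.5; 0 0 -6 0 0 0 8.5; 0 0 -8.5 0 0 0 8.5; 0 0 -9.5 0 0 0 8.5; 0 0 -9.5 0 0 0 8.5; 0 0 -9.5 0 0 0 7.5; 0 0 -9.5 0 0 0 6.8; 0 0 -9.5 0 0 0 6; 0 0 -9.5 0 0 0 6; 0 0 -9.5 0 0 0 6; 0 0 -9.5 0 0 0 6; 0 0 -9.5 0 0 0 6", "force": 30}}

```text
t: 13.55
tcp_pos: [539.8, -351.5, 57.3]
eef_rot: [-0.143, 0.99, -0.001, 0.0]
contact_force: [-1.4, -0.4, 8.1]
gripper_width: 0.763
gripper_force: 31.6
```

```bash
python3 st.py
python3 - <<'E'
from h import *
cv2.imwrite("pics/c4.png",crop(snapshot("scene"),425,150,100,120,5))
E
```

```text
13.55 [ 539.8 -351.5   57.3] yaw -2.855 q [ 0.95  0.87 -0.74  1.64  0.71  0.92  1.79] [-1.4 -0.4  8.1] [0.07 0.33 0.13] 6.518881588784526 31.581416130065918
```

View pics/c4.png

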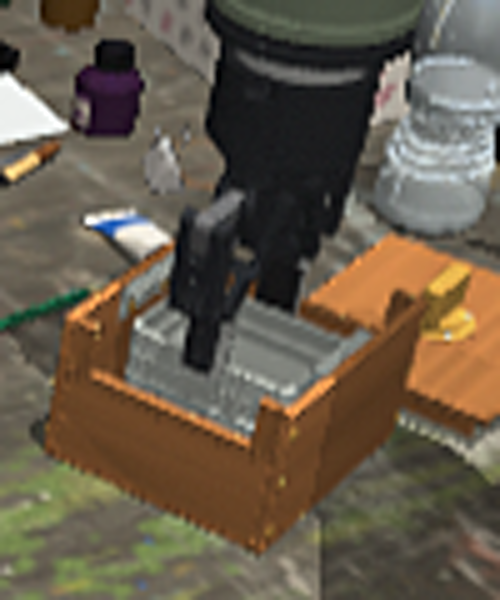

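Run:
```python
from h import *
for off in(34,44):
  for z in(52,58,64): print(off,z,((proj("scene",[539.8-off*.29,-351.5+off*.956,z])[0]-[425,150])*5).round(0))
for z in (72,58): print("rim y+",z,((proj("scene",[[539.8-33*.29,-351.5+33*.956,z]])-[425,150])*5).round(0))
```

```text
34 52 [196. 390.]
34 58 [198. 380.]
34 64 [200. 371.]
44 52 [186. 398.]
44 58 [188. 389.]
44 64 [190. 379.]
rim y+ 72 [[204. 357.]]
rim y+ 58 [[199. 380.]]
```

Call:
{"fn": "step_arm", "kwargs": {"deltas": "0 0 0.3 0 0 0 6; 0 0 0.6 0 0 0 6; 0 0 0.9 0 0 0 6; 0 0 1.2 0 0 0 6; 0 0 1.6 0 0 0 6; 0 0 1.6 0 0 0 6"}}

```text
t: 14.35
tcp_pos: [539.6, -351.3, 72.6]
eef_rot: [-0.143, 0.99, -0.0, 0.0]
contact_force: [-0.4, -0.2, -0.6]
gripper_width: 0.761
gripper_force: 33.7
```

```bash
python3 st.py
python3 - <<'E'
from h import *
cv2.imwrite("pics/c5.png",crop(snapshot("scene"),425,150,100,120,5))
E
```

```text
14.35 [ 539.6 -351.3   72.6] yaw -2.854 q [ 0.96  0.86 -0.76  1.63  0.7   0.94  1.8 ] [-0.4 -0.2 -0.6] [ 0.02  0.01 -0.06] 6.496335313165244 33.74586760997772
```

View pics/c5.png

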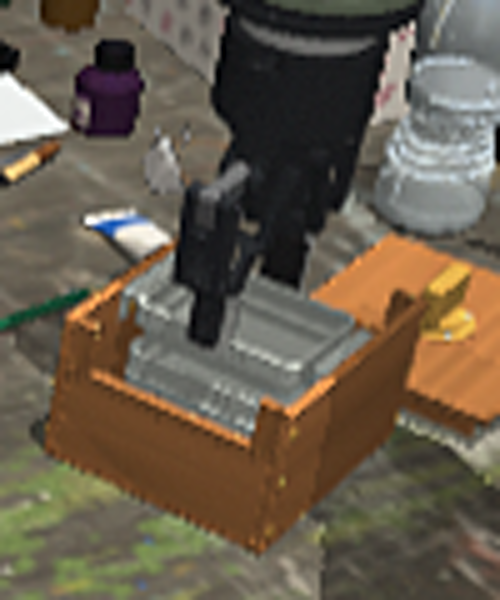

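Call:
{"fn": "step_arm", "kwargs": {"deltas": "0 0 2 0 0 0 6; 0 0 5 0 0 0 6; 0 0 8 0 0 0 6; -1 3 8.5 0 0 0 6; -2.5 8 8.5 0 0 0 6; -4 13 8.5 0 0 0 6; -5.6 18 8.5 0 0 0 6; -7.1 22 8 0 0 0 6; -7.1 22.9 6 0 0 0 6; -7.1 22.9 3 0 0 0 6; -7.1 22.9 0 0 0 0 6; -7.1 22.9 -3 0 0 0 6; -7.1 22.9 -5 0 0 0 6; -7.1 22.9 -5.7 0 0 0 6; -7.1 22.9 -6 0 0 0 6; -7.1 22.9 -6.2 0 0 0 6; -7.1 22.9 -6.2 0 0 0 6"}}

```text
t: 16.52
tcp_pos: [468.7, -122.4, 10.7]
eef_rot: [-0.143, 0.99, -0.0, 0.0]
contact_force: [0.7, 0.4, -1.3]
gripper_width: 0.762
gripper_force: 33.8
```

```bash
python3 st.py
```

```text
16.525 [ 468.7 -122.4   10.7] yaw -2.855 q [ 0.63  0.77 -0.67  2.08  0.87  0.6   1.2 ] [ 0.7  0.4 -1.3] [-0.01 -0.02 -0.03] 6.503619198099008 33.79446566104889
```

Call:
{"fn": "step_arm", "kwargs": {"deltas": "0 0 -0.08 0 0 0 6; 0 0 -0.15 0 0 0 6; 0 0 -0.15 0 0 0 6; 0 0 -0.15 0 0 0 7.2; 0 0 -0.15 0 0 0 8; 0 0 -0.15 0 0 0 8.5; 0 0 2 0 0 0 8.5; 0 0 5 0 0 0 8.5; 0 0 10 0 0 0 8.5; 0 0 14 0 0 0 8.5; 1.6 -5 14.5 0 0 0 8.5; 3.2 -10 14.5 0 0 0 8.5; 4.8 -15 14.5 0 0 0 8.5; 6.4 -20 14 0 0 0 8.5; 7.1 -22.9 13 0 0 0 8.5; 7.1 -22.9 13 0 0 0 8.5; 7.1 -22.9 13 0 0 0 8.5"}}

```text
t: 18.65
tcp_pos: [539.5, -350.2, 140.3]
eef_rot: [-0.143, 0.99, 0.0, 0.0]
contact_force: [-0.1, 1.1, 0.4]
gripper_width: 0.998
gripper_force: 0.0
```

```bash
python3 st.py;  python3 - <<'E'
from h import *
cv2.imwrite("pics/c6.png",crop(snapshot("scene"),325,150,200,150,4))
E
```

```text
18.65 [ 539.5 -350.2  140.3] yaw -2.854 q [ 0.99  0.78 -0.81  1.6   0.63  1.04  1.85] [-0.1  1.1  0.4] [ 0.02  0.02 -0.02] 8.522456596494433 0.0
```

View pics/c6.png

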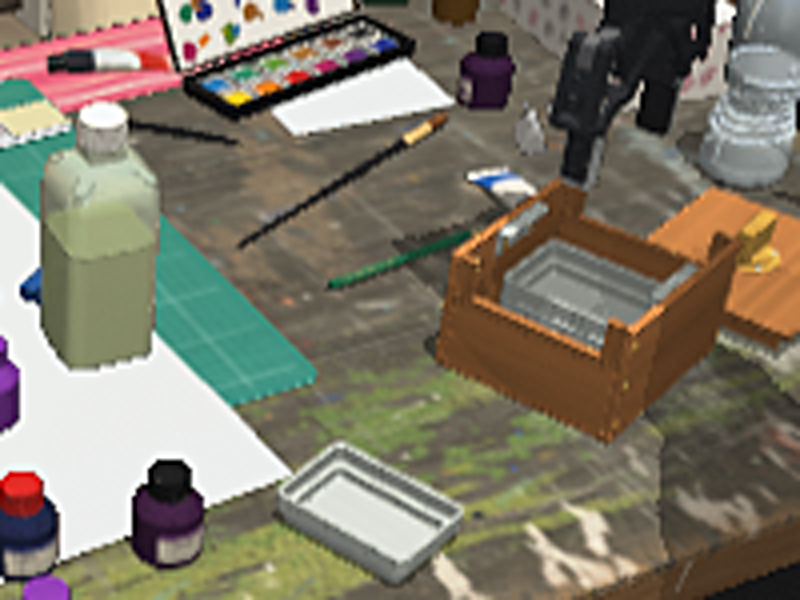

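Run:
```python
from h import *
print(at("scene",(325+487/4,150+104/4),0), at("top",(516,168),50))
o=np.array(camera_params("scene")["origin"])
for nm,P,w,h in(("far",at("scene",(446.7,174),0),56/4,76/4),("blk",np.array([509,-9,0]),72/4,105/4)):
    d=np.linalg.norm(P-o); print(nm,P,d,"width mm",w*d/458.5,"h~",h*d/458.5)
```

```text
[ 835.6 -537.     0. ] [ 834.3 -524.9   50. ]
far [ 846.3 -546.1    0. ] 1591.6769907812766 width mm 48.60082414599318 h~ 65.95826134099075
blk [509  -9   0] 1088.685037272399 width mm 42.74008870425994 h~ 62.32929602704575
```

Call:
{"fn": "step_arm", "kwargs": {"deltas": "0 0 -3 0 0 0 8.5; 0 0 -6 0 0 0 8.5; 0 0 -8.5 0 0 0 8.5; 0 -0.1 -9.7 0 0 0 8.5; 0 -0.1 -9.7 0 0 0 8.5; 0 -0.1 -9.7 0 0 0 7.5; 0 -0.1 -9.7 0 0 0 6.8; 0 -0.1 -9.7 0 0 0 6; 0 -0.1 -9.7 0 0 0 6; 0 -0.1 -9.7 0 0 0 6; 0 -0.1 -9.7 0 0 0 6; 0 -0.1 -9.7 0 0 0 6", "force": 30}}

```text
t: 20.2
tcp_pos: [539.8, -352.5, 44.3]
eef_rot: [-0.143, 0.99, -0.0, 0.0]
contact_force: [-2.8, 0.4, 7.5]
gripper_width: 0.765
gripper_force: 31.8
```

```bash
python3 st.py
```

```text
20.2 [ 539.8 -352.5   44.3] yaw -2.854 q [ 0.95  0.89 -0.73  1.64  0.73  0.9   1.78] [-2.8  0.4  7.5] [0.12 0.33 0.1 ] 6.531347726223307 31.751802563667297
```

Call:
{"fn": "step_arm", "kwargs": {"deltas": "0 0 0.3 0 0 0 6; 0 0 0.6 0 0 0 6; 0 0 0.9 0 0 0 6; 0 0 1.3 0 0 0 6; 0 0 1.8 0 0 0 6; 0 0 4 0 0 0 6; 0 0 7 0 0 0 6; 0 0 10 0 0 0 6; -0.5 2 11 0 0 0 6; -1.5 5 11.3 0 0 0 6; -2.8 9 11.3 0 0 0 6; -4.1 13 11 0 0 0 6; -4.1 13.4 8 0 0 0 6; -4.1 13.4 4 0 0 0 6; -4.1 13.4 0 0 0 0 6; -4.1 13.4 -2 0 0 0 6; -4.1 13.4 -2.9 0 0 0 6; -4.1 13.4 -3.2 0 0 0 6; -4.1 13.4 -3.3 0 0 0 6; -4.1 13.4 -3.3 0 0 0 6"}}

```text
t: 22.7
tcp_pos: [498.7, -218.4, 10.9]
eef_rot: [-0.143, 0.99, -0.0, 0.0]
contact_force: [-0.1, 1.2, -0.3]
gripper_width: 0.761
gripper_force: 33.8
```

```bash
python3 st.py;  python3 - <<'E'
from h import *
cv2.imwrite("pics/c7.png",crop(snapshot("scene"),325,150,200,150,4))
E
```

```text
22.7 [ 498.7 -218.4   10.9] yaw -2.855 q [ 0.79  0.83 -0.69  1.92  0.82  0.7   1.45] [-0.1  1.2 -0.3] [ 0.02  0.02 -0.02] 6.502023686919835 33.83456468582153
```

View pics/c7.png

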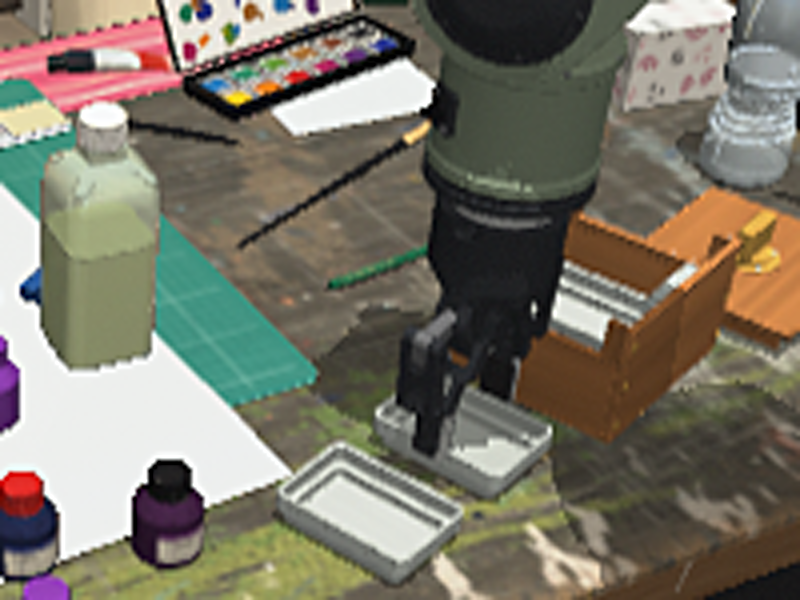

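Call:
{"fn": "step_arm", "kwargs": {"deltas": "0 0 -0.08 0 0 0 6; 0 0 -0.15 0 0 0 6; 0 0 -0.15 0 0 0 6.9; 0 0 -0.15 0 0 0 7.5; 0 0 -0.15 0 0 0 7.5; 0 0 2 0 0 0 7.5; 0 0 5 0 0 0 7.5; 0 0 9 0 0 0 6; 0.2 5 11 0 0 0 5; 0.5 10 11 0 0 0 5; 0.8 15 11 0 0 0 5; 1 19 11 0 0 0 5; 1 20.9 11 0 0 0 5; 1 20.9 11 0 0 0 5; 1 20.9 9 0 0 0 5; 1 20.9 9 0 0 0 5"}}

```text
t: 24.75
tcp_pos: [507.5, -10.3, 99.1]
eef_rot: [-0.143, 0.99, 0.0, -0.001]
contact_force: [0.7, 0.2, -0.2]
gripper_width: 0.582
gripper_force: 0.0
```

```bash
python3 st.py;  python3 - <<'E'
from h import *
cv2.imwrite("pics/c8.png",np.hstack([crop(snapshot("scene"),310,190,80,120,5),crop(snapshot("top"),280,220,80,120,5)]))
E
```

```text
24.75 [507.5 -10.3  99.1] yaw -2.856 q [ 0.49  0.66 -0.81  1.98  0.67  0.79  1.15] [ 0.7  0.2 -0.2] [0.01 0.01 0.02] 4.971348054556109 0.0
```

View pics/c8.png

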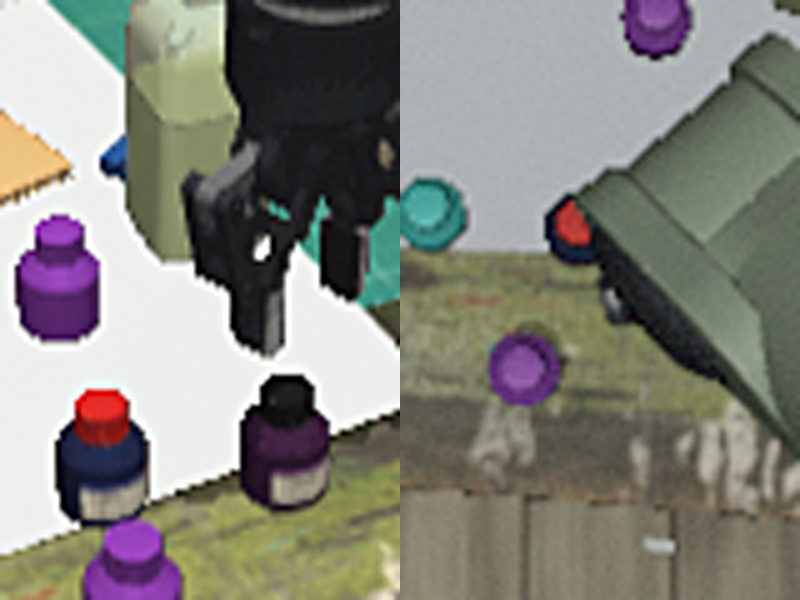

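Run:
```python
from h import *
t=cv2.imread("pics/top0.png");s=cv2.imread("pics/scene0.png")
from scipy.optimize import least_squares
for nm,T,S in(("blk",(343,276.5),(310+287.5/5,190+386/5)),("red",(315.5,265.5),(310+102/5,190+400/5))):
    r=least_squares(lambda P:np.r_[proj("top",[P[0],P[1],60])[0]-T,proj("scene",[P[0],P[1],60])[0]-S],[510,0])
    print(nm,r.x,r.fun,at("scene",S,60))
```

```text
blk [510.51388987 -10.44057155] [-0.15691687 -0.46348666  0.29068519  0.37302797] [511.9 -10.6  60. ]
red [542.32719235  68.28069728] [-0.15262809 -0.67922484  0.36642361  0.62034112] [544.6  67.9  60. ]
```

Call:
{"fn": "step_arm", "kwargs": {"deltas": "0.3 0 -2 0 0 0 5; 0.3 0 -4 0 0 0 5; 0.3 0 -5.3 0 0 0 5; 0.3 0 -5.3 0 0 0 5; 0.3 0 -5.3 0 0 0 3.5; 0.3 0 -5.3 0 0 0 2; 0.3 0 -5.3 0 0 0 2; 0.3 0 -5.3 0 0 0 2; 0.3 0 -5.3 0 0 0 2; 0.3 0 -5.3 0 0 0 2", "force": 30}}

```text
t: 26.1
tcp_pos: [511.9, -9.2, 47.8]
eef_rot: [-0.143, 0.99, -0.0, 0.0]
contact_force: [0.5, 0.0, 7.9]
gripper_width: 0.287
gripper_force: 29.7
```

```bash
python3 st.py
```

```text
26.1 [511.9  -9.2  47.8] yaw -2.855 q [ 0.44  0.74 -0.74  2.    0.77  0.71  1.07] [0.5 0.  7.9] [-0.02  0.04 -0.02] 2.450088275634235 29.663391709327698
```

Call:
{"fn": "step_arm", "kwargs": {"deltas": "0 0 0.5 0 0 0 2; 0 0 2 0 0 0 2; 0 0 5 0 0 0 2; 0 0 6.5 0 0 0 2; -1 -3 6.5 0 0 0 2; -2.5 -7 6.5 0 0 0 2; -4 -10.5 6.5 0 0 0 2; -4.3 -11.3 6.5 0 0 0 2; -4.3 -11.3 6.5 0 0 0 2; -4.3 -11.3 4.5 0 0 0 2; -4.3 -11.3 2.5 0 0 0 2; -4.3 -11.3 1.2 0 0 0 2; -4.3 -11.3 0.6 0 0 0 2; -4.3 -11.3 0.4 0 0 0 2; -4.3 -11.3 0.4 0 0 0 2"}}

```text
t: 27.98
tcp_pos: [468.7, -122.1, 51.6]
eef_rot: [-0.143, 0.99, -0.0, 0.0]
contact_force: [0.1, 0.5, -0.0]
gripper_width: 0.285
gripper_force: 29.6
```

```bash
python3 st.py;  python3 - <<'E'
from h import *
cv2.imwrite("pics/c9.png",crop(snapshot("scene"),350,190,110,110,5))
E
```

```text
27.975 [ 468.7 -122.1   51.6] yaw -2.854 q [ 0.68  0.7  -0.74  2.07  0.77  0.67  1.28] [ 0.1  0.5 -0. ] [ 0.02  0.03 -0.03] 2.4371218777098718 29.629533290863037
```

View pics/c9.png

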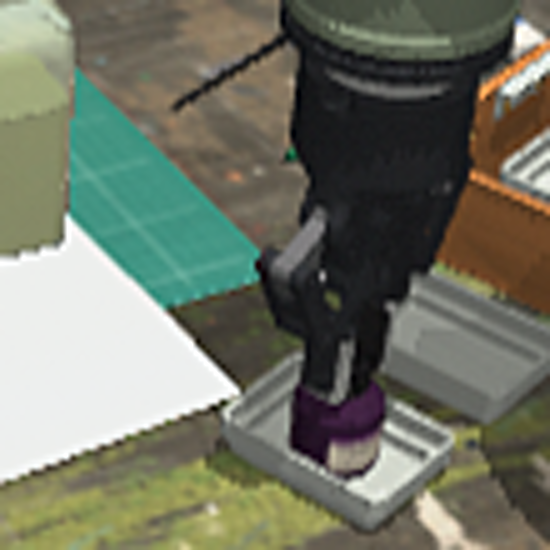

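Call:
{"fn": "step_arm", "kwargs": {"deltas": "0 0 -0.1 0 0 0 2; 0 0 -0.15 0 0 0 2; 0 0 -0.15 0 0 0 3.2; 0 0 -0.15 0 0 0 4.5; 0 0 -0.15 0 0 0 5; 0 0 2 0 0 0 5; 0 0 5 0 0 0 5; 2 5 6 0 0 0 5; 4 10 6 0 0 0 5; 6 15 6 0 0 0 5; 7.4 19.1 6 0 0 0 5; 7.4 19.1 5 0 0 0 5; 7.4 19.1 3 0 0 0 5; 7.4 19.1 1 0 0 0 5; 7.4 19.1 -0.3 0 0 0 5; 7.4 19.1 -0.3 0 0 0 5; 7.4 19.1 -0.3 0 0 0 3.5; 7.4 19.1 -0.3 0 0 0 2; 7.4 19.1 -0.3 0 0 0 2; 7.4 19.1 -0.3 0 0 0 2"}}

```text
t: 30.52
tcp_pos: [542.9, 68.8, 49.0]
eef_rot: [-0.143, 0.99, -0.0, 0.001]
contact_force: [-0.1, -1.6, 7.0]
gripper_width: 0.282
gripper_force: 29.3
```

```bash
python3 st.py
```

```text
30.525 [542.9  68.8  49. ] yaw -2.855 q [ 0.28  0.77 -0.74  1.91  0.75  0.76  0.97] [-0.1 -1.6  7. ] [-0.18  0.18 -0.03] 2.408959989322094 29.337566792964935
```

Call:
{"fn": "step_arm", "kwargs": {"deltas": "0 0 0.5 0 0 0 2; 0 0 2 0 0 0 2; 0 0 5.5 0 0 0 2; 0 0 8.5 0 0 0 2; 0 -3 9 0 0 0 2; 0 -8 9 0 0 0 2; 0 -13 9 0 0 0 2; -0.5 -18 9 0 0 0 2; -2 -23 9 0 0 0 2; -4 -27.5 9 0 0 0 2; -4.4 -28.7 9 0 0 0 2; -4.4 -28.7 9 0 0 0 2; -4.4 -28.7 6.5 0 0 0 2; -4.4 -28.7 4 0 0 0 2; -4.4 -28.7 2 0 0 0 2; -4.4 -28.7 1 0 0 0 2; -4.4 -28.7 0.6 0 0 0 2; -4.4 -28.7 0.4 0 0 0 2; -4.4 -28.7 0.4 0 0 0 2"}}

```text
t: 32.9
tcp_pos: [498.6, -218.3, 52.7]
eef_rot: [-0.143, 0.99, -0.0, 0.0]
contact_force: [-0.4, -0.3, -1.0]
gripper_width: 0.287
gripper_force: 29.6
```

```bash
python3 st.py;  python3 - <<'E'
from h import *
cv2.imwrite("pics/c10.png",crop(snapshot("scene"),350,180,150,120,5))
E
```

```text
32.9 [ 498.6 -218.3   52.7] yaw -2.855 q [ 0.83  0.77 -0.74  1.91  0.75  0.76  1.51] [-0.4 -0.3 -1. ] [-0.01 -0.04 -0.  ] 2.4502957395924567 29.63381588459015
```

View pics/c10.png

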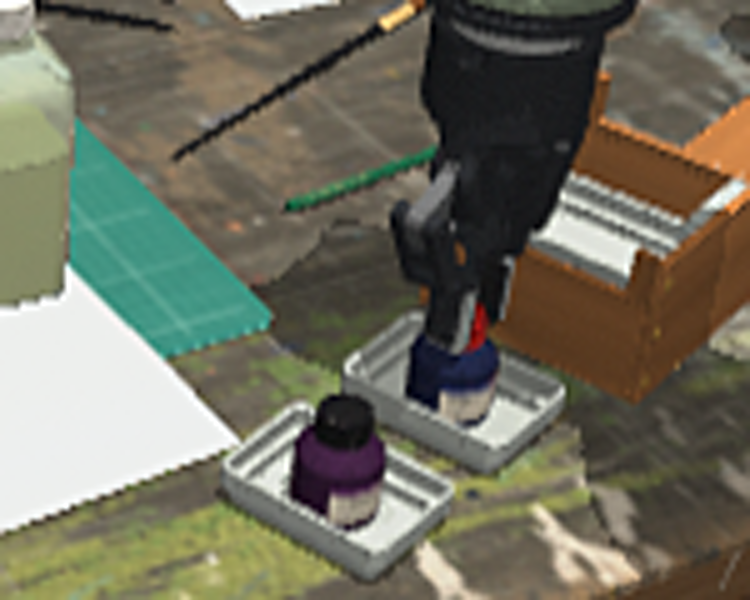

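Call:
{"fn": "step_arm", "kwargs": {"deltas": "0 0 -0.1 0 0 0 2; 0 0 -0.15 0 0 0 2; 0 0 -0.15 0 0 0 3.2; 0 0 -0.15 0 0 0 4.5; 0 0 -0.15 0 0 0 5; 0 0 2 0 0 0 5; 0 0 6 0 0 -0.1 5; 0 0 11 0 0 -0.25 5; 0 0 15 0 0 -0.4 5; 0 -3 16 0 0 -0.55 5; 0 -6 16 0 0 -0.7 5; 0 -10 16 0 0 -0.85 5; 0 -10 16 0 0 -1 5; 0 -10 16 0 0 -1.15 5; 0 -10 16 0 0 -1.3 5; 0 -10 16 0 0 -1.45 5; 0 -10 16 0 0 -1.57 5; 0 -10 16 0 0 -1.57 5; 0 -10 16 0 0 -1.57 5"}}

```text
t: 35.33
tcp_pos: [498.5, -318.0, 213.0]
eef_rot: [0.597, 0.802, 0.0, 0.0]
contact_force: [0.3, 0.8, 0.4]
gripper_width: 0.586
gripper_force: 0.0
```

```bash
python3 st.py;  python3 - <<'E'
from h import *
a=snapshot("scene");b=snapshot("top");cv2.imwrite("pics/s11.png",a);cv2.imwrite("pics/t11.png",b)
cv2.imwrite("pics/c11.png",np.hstack([crop(a,460,150,100,150,4),crop(b,440,210,100,150,4)]))
E
```

```text
35.325 [ 498.5 -318.   213. ] yaw 1.862 q [ 0.82  0.53 -0.5   1.69  0.29  1.    0.5 ] [0.3 0.8 0.4] [ 0.03  0.02 -0.04] 5.006783742880944 0.0
```

View pics/c11.png

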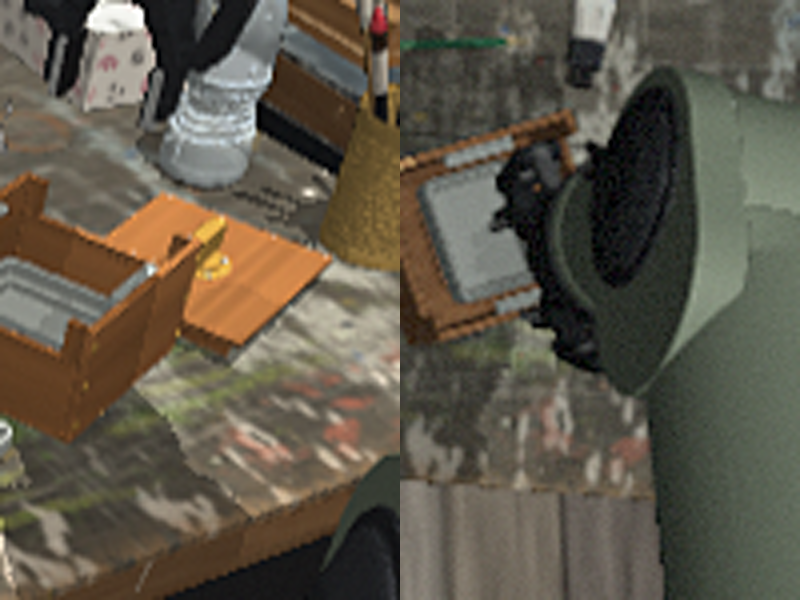

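Run:
```python
from h import *
from scipy.optimize import least_squares
def cor(p):
    x,y,a=p; r=np.array([[np.cos(a),-np.sin(a)],[np.sin(a),np.cos(a)]])
    return [np.r_[r@[sx*64,sy*71]+[x,y],22] for sx,sy in((1,1),(1,-1),(-1,-1))]
g=lambda c:((c[0]+.5)/4-.5+460,(c[1]+.5)/4-.5+150)
C=np.array([g(c) for c in((163,195),(331,260),(228,347))])
print(((proj("scene",cor((547.4,-517.2,.29)))-[460,150])*4).round(0))
r=least_squares(lambda p:(proj("scene",cor(p))-C).ravel(),[547,-517,.29]);print(r.x,r.fun)
x,y,a=r.x
for da in(0,np.pi/2):
  e=[[x+s*19*np.cos(a+da),y+s*19*np.sin(a+da),51] for s in(-1,1)];print("knob ends",((proj("scene",e)-[460,150])*4).round(0))
```

```text
[[ 73. 260.]
 [170. 185.]
 [341. 250.]]
[ 550.10933561 -502.84319586   -1.39924815] [-1.55999807 -1.40947588  1.08178602  2.93247354  0.35285873 -1.69114318]
knob ends [[183. 233.]
 [215. 214.]]
knob ends [[224. 235.]
 [175. 212.]]
```

Run:
```python
from h import *
from scipy.optimize import least_squares
def cor(p):
    x,y,a=p; r=np.array([[np.cos(a),-np.sin(a)],[np.sin(a),np.cos(a)]])
    return [np.r_[r@[sx*64,sy*71]+[x,y],22] for sx,sy in((1,-1),(-1,-1),(-1,1))]
g=lambda c:((c[0]+.5)/4-.5+460,(c[1]+.5)/4-.5+150)
C=np.array([g(c) for c in((163,195),(331,260),(228,347))])
print(((proj("scene",cor((547.4,-517.2,.29)))-[460,150])*4).round(0))
r=least_squares(lambda p:(proj("scene",cor(p))-C).ravel(),[547,-517,.29]);print(r.x,r.fun)
x,y,a=r.x
for da in(0,np.pi/2):
  e=[[x+s*19*np.cos(a+da),y+s*19*np.sin(a+da),51] for s in(-1,1)];print("knob ends",((proj("scene",e)-[460,150])*4).round(0))
s=sensors.sense();print(s["t"])
im=cv2.imread("pics/c3.png"); # lid top corner just after placing, crop origin (425,150) scale 4
c=cv2.imread("pics/c6.png") # origin 325,150 scale4
print("diff",np.abs(cv2.imread('pics/c6.png')[180:360,660:800].astype(int)-crop(cv2.imread('pics/s11.png'),325,150,200,150,4)[180:360,660:800]).mean())
```

```text
[[170. 185.]
 [341. 250.]
 [249. 335.]]
[ 5.44799672e+02 -4.99815032e+02  2.50668867e-01] [-0.13908069 -0.31143456 -0.07678498  0.68046477  0.19545354 -0.35554044]
knob ends [[228. 239.]
 [176. 218.]]
knob ends [[216. 218.]
 [188. 239.]]
35.425
diff 15.016917989417989
```

Call:
{"fn": "step_arm", "kwargs": {"deltas": "-1 5 6 0 0 0 5; -2 10 8 0 0 0 5; -4 15 8 0 0 0 5; -5 20 8 0 0 0 5; -6 25 8 0 0 0 5; -8 30 8 0 0 0 5; -8 33 8 0 0 0 5; -8 33 8 0 0 0 5"}}

```text
t: 36.42
tcp_pos: [418.3, 13.6, 292.7]
eef_rot: [0.596, 0.803, 0.0, 0.0]
contact_force: [-0.1, -1.0, 0.7]
gripper_width: 0.585
gripper_force: 0.0
```

```bash
python3 st.py;  python3 - <<'E'
from h import *
from scipy.optimize import least_squares
a=snapshot("scene");b=snapshot("top");cv2.imwrite("pics/s12.png",a);cv2.imwrite("pics/t12.png",b)
for n,im,z,roi in(("top",b,22,(440,215,110,100)),("scene",a,22,(455,165,110,95))):
    x0,y0,w,h=roi; hsv=cv2.cvtColor(im,cv2.COLOR_BGR2HSV)
    m=cv2.inRange(hsv,(5,95,60),(19,255,255)); k=cv2.inRange(hsv,(20,110,90),(32,255,255))
    M=np.zeros_like(m);M[y0:y0+h,x0:x0+w]=255
    m&=M;k&=M
    nl,lab,st,ce=cv2.connectedComponentsWithStats(m|k)
    for i in range(1,nl):
        if st[i,4]>120: print(n,"wood",st[i],ce[i].round(1),at(n,ce[i],z))
    nl,lab,st,ce=cv2.connectedComponentsWithStats(k)
    for i in range(1,nl):
        if st[i,4]>12: print(n,"brass",st[i],ce[i].round(1),at(n,ce[i],40),at(n,ce[i],51))
img=np.hstack([crop(a,455,165,100,100,4),crop(b,430,215,100,100,4)]);cv2.imwrite("pics/c12.png",img)
E
```

```text
36.425 [418.3  13.6 292.7] yaw 1.863 q [ 0.48  0.16 -0.73  2.    0.13  1.02 -0.02] [-0.1 -1.   0.7] [-0.04 -0.01  0.  ] 4.9982434685526185 0.0
top wood [ 440  237  101   59 2984] [495.9 266.6] [ 543.2 -460.5   22. ]
top brass [506 260  16  14  96] [513.3 265.8] [ 544.  -503.7   40. ] [ 542.9 -499.    51. ]
scene wood [527 165  38  53 970] [550.6 192.5] [ 573.7 -707.3   22. ]
scene wood [ 455  192   88   68 2864] [491.9 224.5] [ 535.8 -429.7   22. ]
scene brass [557 171   3   7  14] [557.8 173.7] [ 622.8 -791.9   40. ] [ 610.5 -772.    51. ]
scene brass [543 181  22  37 367] [555.5 199.8] [ 520.9 -655.7   40. ] [ 510.2 -638.    51. ]
scene brass [509 205   7   6  22] [512.4 207.2] [ 552.7 -519.5   40. ] [ 541.6 -503.9   51. ]
```

View pics/c12.png

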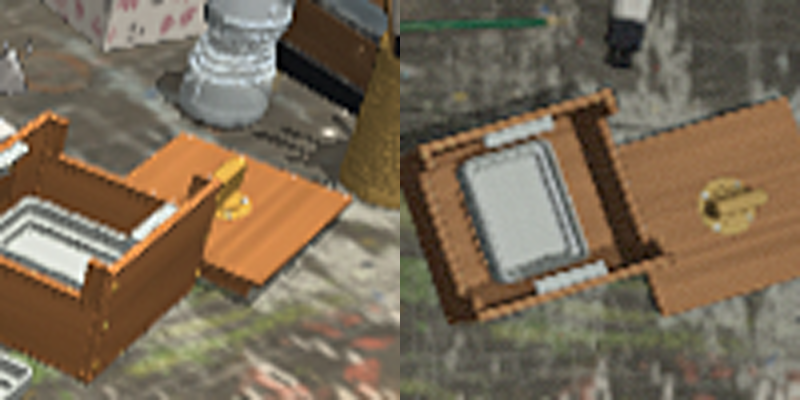

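Run:
```python
from h import *
from scipy.optimize import least_squares
g=lambda c,x,y:((c[0]+.5)/4-.5+x,(c[1]+.5)/4-.5+y)
S=[g(c,455,165) for c in((187,135),(350,200),(253,288))]; T=[g(c,430,215) for c in((385,97),(268,313))]
def P(p,s):
    x,y,a=p; return [x+64*s[0]*np.cos(a)-71*s[1]*np.sin(a),y+64*s[0]*np.sin(a)+71*s[1]*np.cos(a),22]
def fs(p): return (proj("scene",[P(p,s) for s in((1,-1),(-1,-1),(-1,1))])-S).ravel()
def ft(p): return (proj("top",[P(p,s) for s in((1,-1),(-1,1))])-T).ravel()
for n,f in(("S",fs),("T",ft),("ST",lambda p:np.r_[fs(p),ft(p)])):
    r=least_squares(f,[545,-503,.27]);print(n,r.x.round(3),r.fun.round(1))
print("disc",at("top",g((327,206),430,215),29),"bar",at("top",g((337,203),430,215),51),at("top",g((307,212),430,215),51),at("top",g((367,196),430,215),51))
print("scene disc",at("scene",g((232,207),455,165),28))
```

```text
S [ 5.43499e+02 -5.01041e+02  2.58000e-01] [-0.8 -0.2  0.8  0.6 -0.  -0.5]
T [ 5.46452e+02 -5.05806e+02  3.01000e-01] [ 0.5 -0.9 -0.5  0.8]
ST [ 5.45436e+02 -5.04151e+02  2.74000e-01] [-1.  -0.8  0.7 -0.3  0.8 -1.2  0.7 -0.1 -1.8  0.7]
disc [ 544.2 -502.8   29. ] bar [ 544.2 -500.8   51. ] [ 537.6 -479.1   51. ] [ 549.3 -522.4   51. ]
scene disc [ 531.1 -500.8   28. ]
```

Call:
{"fn": "step_arm", "kwargs": {"deltas": "2 -5 0 0 0 0 5; 3 -10 0 0 0 0 5; 5 -15 -1 0 0 0 5; 6 -20 -2 0 0 0 5; 8 -26 -3 0 0 0 5; 9 -32 -5 0 0 0 5; 10 -38 -8 0 0 0 5; 11 -44 -10 0 0 0 5; 12 -49 -13 0 0 0 5; 12.6 -51.5 -17 0 0 0 5; 12.6 -51.5 -20 0 0 0 5; 12.6 -51.5 -23 0 0 0 5; 12.6 -51.5 -25.5 0 0 0 5; 12.6 -51.5 -26.1 0 0 0 5; 12.6 -51.5 -26.1 0 0 0 5; 12.6 -51.5 -26.1 0 0 0 3; 12.6 -51.5 -26.1 0 0 0 0.8; 12.6 -51.5 -26.1 0 0 0 0.8; 12.6 -51.5 -26.1 0 0 0 0.8; 12.6 -51.5 -26.1 0 0 0 0.8", "force": 60}}

```text
t: 39.02
tcp_pos: [544.8, -503.5, 32.4]
eef_rot: [0.598, 0.801, -0.0, 0.001]
contact_force: [-1.7, 0.9, 6.3]
gripper_width: 0.119
gripper_force: 59.8
```

```bash
python3 st.py
```

```text
39.025 [ 544.8 -503.5   32.4] yaw 1.859 q [ 0.89  0.95 -0.4   1.35  0.41  0.92  0.67] [-1.7  0.9  6.3] [0.15 0.36 0.17] 1.0193554207210433 59.75951671600342
```

Call:
{"fn": "step_arm", "kwargs": {"deltas": "0 0 1 0 0 0 0.8; 0 0 4 0 0 0 0.8; 0 0 8 0 0 0 0.8; 0 0 11.5 0 0 0 0.8; 0 0 12 0 0 0 0.8; -0.1 3 12 0 0 0 0.8; -0.2 7 12 0 0 0 0.8; -0.4 11 12 0 0 0 0.8; -0.5 14.5 12 0 0 0 0.8; -0.5 15.1 12 0 0 0 0.8; -0.5 15.1 11 0 0 0 0.8; -0.5 15.1 9.5 0 0 0 0.8; -0.5 15.1 8.8 0 0 0 0.8; -0.5 15.1 8.4 0 0 0 0.8; -0.5 15.1 8.1 0 0 0 0.8; -0.5 15.1 8.1 0 0 0 0.8"}}

```text
t: 41.02
tcp_pos: [539.5, -352.2, 112.3]
eef_rot: [0.598, 0.801, -0.0, 0.0]
contact_force: [-0.1, -0.9, -3.0]
gripper_width: 0.128
gripper_force: 58.9
```

```bash
python3 st.py
python3 - <<'E'
from h import *
a=snapshot("scene");b=snapshot("top");cv2.imwrite("pics/s13.png",a);cv2.imwrite("pics/t13.png",b)
E
```

```text
41.025 [ 539.5 -352.2  112.3] yaw 1.859 q [ 0.77  0.72 -0.44  1.62  0.38  0.88  0.47] [-0.1 -0.9 -3. ] [-0.01  0.01  0.02] 1.091011736878585 58.859015107154846
```

Call:
{"fn": "step_arm", "kwargs": {"deltas": "0 0 -0.3 0 0 0 0.8; 0 0 -0.6 0 0 0 0.8; 0 0 -0.9 0 0 0 0.8; 0 0 -1 0 0 0 0.8; 0 0 -1.05 0 0 0 0.8; 0 0 -1.05 0 0 0 0.8"}}

```text
t: 41.88
tcp_pos: [539.5, -352.2, 103.2]
eef_rot: [0.598, 0.801, -0.0, 0.0]
contact_force: [-8.7, 4.7, 21.5]
gripper_width: 0.122
gripper_force: 62.4
```

```bash
python3 st.py
```

```text
41.875 [ 539.5 -352.2  103.2] yaw 1.859 q [ 0.77  0.73 -0.44  1.63  0.38  0.87  0.47] [-8.7  4.7 21.5] [ 0.95  1.96 -0.  ] 1.0425856304247567 62.44174897670746
```

Call:
{"fn": "step_arm", "kwargs": {"deltas": "0 0 0.1 0 0 0 0.8; 0 0 0.1 0 0 0.15 0.8; 0 0 0.1 0 0 0.3 0.8; 0 0 0.1 0 0 0.45 0.8; 0 0 0.1 0 0 0.6 0.8; 0 0 0.1 0 0 0.75 0.8; 0 0 0.1 0 0 0.9 0.8; 0 0 0.1 0 0 1.05 0.8; 0 0 0.1 0 0 1.2 0.8; 0 0 0.1 0 0 1.35 0.8; 0 0 0.1 0 0 1.45 0.8; 0 0 0.1 0 0 1.52 0.8; 0 0 0.1 0 0 1.57 0.8; 0 0 0.1 0 0 1.57 0.8; 0 0 0.1 0 0 1.57 0.8"}}

```text
t: 43.75
tcp_pos: [539.0, -353.4, 103.3]
eef_rot: [-0.143, 0.99, -0.001, -0.0]
contact_force: [-5.8, -3.5, 8.3]
gripper_width: 0.121
gripper_force: 60.7
```

```bash
python3 st.py
```

```text
43.75 [ 539.  -353.4  103.3] yaw -2.856 q [ 0.99  0.83 -0.81  1.62  0.69  1.    1.81] [-5.8 -3.5  8.3] [-0.72  1.33  0.05] 1.0324671834350472 60.664812326431274
```

Call:
{"fn": "step_arm", "kwargs": {"deltas": "0 0 0 0 0 0.03 0.8; 0 0 0 0 0 0.06 0.8; 0 0 0 0 0 0.06 0.8; 0 0 0 0 0 0.06 0.8"}}

```text
t: 44.25
tcp_pos: [539.7, -352.9, 103.3]
eef_rot: [-0.172, 0.985, -0.001, 0.0]
contact_force: [-1.1, -1.8, 6.7]
gripper_width: 0.12
gripper_force: 60.2
```

```bash
python3 st.py
```

```text
44.25 [ 539.7 -352.9  103.3] yaw -2.795 q [ 0.99  0.83 -0.82  1.62  0.7   1.01  1.87] [-1.1 -1.8  6.7] [-0.28  0.36 -0.37] 1.0287020300837395 60.22744059562683
```

Call:
{"fn": "step_arm", "kwargs": {"deltas": "0 0 0 0 0 -0.02 0.8; 0 0 0 0 0 -0.02 2.5; 0 0 0 0 0 -0.02 4.5; 0 0 0 0 0 -0.02 5; 0 0 3 0 0 -0.02 5; 0 0 8 0 0 -0.02 5; 0 0 13 0 0 -0.02 5; -4 -5 16 0 0 -0.02 5; -8 -10 18 0 0 -0.02 5; -12 -15 18 0 0 -0.02 5; -16 -20 18 0 0 -0.02 5; -20 -24 18 0 0 -0.02 5; -20 -24 18 0 0 -0.02 5; -20 -24 18 0 0 -0.02 5"}}

```text
t: 46.0
tcp_pos: [339.2, -592.2, 282.5]
eef_rot: [-0.162, 0.987, 0.0, 0.0]
contact_force: [0.6, -0.1, 0.2]
gripper_width: 0.589
gripper_force: 0.0
```

```bash
python3 st.py
python3 - <<'E'
from h import *
for n,(x,y,w,h) in(("scene",(430,185,85,75)),("top",(425,232,78,70))):
    im=snapshot(n);cv2.imwrite(f"pics/{n}F.png",im)
    a=cv2.imread(f"pics/{n}0.png")[y:y+h,x:x+w];b=im[y:y+h,x:x+w]
    g=lambda q:np.float32(cv2.cvtColor(q,cv2.COLOR_BGR2GRAY))
    print(n,"mean diff",np.abs(g(a)-g(b)).mean(),cv2.phaseCorrelate(g(a),g(b)),cv2.findTransformECC(g(a),g(b),np.eye(2,3,dtype=np.float32),cv2.MOTION_EUCLIDEAN))
    for q in(a,b):
        k=cv2.inRange(cv2.cvtColor(q,cv2.COLOR_BGR2HSV),(20,110,60),(32,255,255)); m=cv2.moments(k,True)
        print("brass",m["m00"],m["m10"]/m["m00"]+x,m["m01"]/m["m00"]+y,.5*np.arctan2(2*m["mu11"],m["mu20"]-m["mu02"]))
# bottles upright: cap colours
im=cv2.imread("pics/sceneF.png");hsv=cv2.cvtColor(im,cv2.COLOR_BGR2HSV)
for P in([468.4,-122.2,62.5],[498.4,-218.2,62.5]):
    u=proj("scene",P)[0].astype(int);print(u,im[u[1]-1:u[1]+5,u[0]].tolist())
E
```

```text
46.0 [ 339.2 -592.2  282.5] yaw -2.815 q [ 1.47  0.71 -0.9   1.34  0.55  1.35  2.47] [ 0.6 -0.1  0.2] [ 0.05 -0.06 -0.03] 5.0267362316982 0.0
scene mean diff 7.2556863 ((-0.05113619128515268, 0.22211682845358638), 0.7791454267148619) (0.8969608857251147, array([[ 0.99996   , -0.00894652,  0.07323373],
       [ 0.00894652,  0.99996   , -0.5970178 ]], dtype=float32))
brass 70.0 474.51428571428573 209.32857142857142 -1.1725591282998291
brass 64.0 475.203125 208.125 1.2336154408714854
top mean diff 4.458425 ((-0.19068072208120412, -0.2067998203584338), 0.9008475042051739) (0.9748969792121301, array([[ 0.99995923,  0.00903086, -0.35225564],
       [-0.00903086,  0.99995923,  0.1915916 ]], dtype=float32))
brass 141.0 467.1063829787234 265.12056737588654 -0.0868142621752513
brass 134.0 466.88059701492534 264.4850746268657 0.10211675122284773
[418 261] [[31, 30, 30], [33, 32, 31], [30, 31, 32], [32, 32, 34], [35, 33, 36], [33, 31, 35]]
[442 242] [[37, 41, 227], [37, 42, 224], [37, 42, 226], [42, 45, 228], [30, 35, 180], [21, 23, 109]]
```

```bash
python3 -c "
from bench import ctrl
print(ctrl.finish_job())"
```

```text
the job is handed in; nothing more can be done
None
```

I handed the job in at about 46 s on the robot's clock: the two ink bottles found, red-capped and black-capped, each stand upright in their own tray beside the case, the other two trays are still nested inside, and the lid is back on with the knob turned to its stop; I checked the closed case only by comparing pictures with the start and by the turning force, not by pulling on the lid.

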